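Clear a spent label roll and hold the sprung follower open for the new one

ROBOT

A 7-joint arm with a two-finger parallel gripper is mounted at the origin on a cart in front of the work surface, level with it; the furniture and walls round the work are solid. World frame = base frame: x ahead of the robot, y to its left, z up, the work surface at z = 0. Lengths are in m, angles in rad, forces in N, time in s.
With the tool pointing down it reaches from about 0.425 to 0.825 m from the base axis. Payload 3.6 kg.
Tool frame: the origin (TCP) lies midway between the tips of the shut fingers; the grasp point (between the pads) lies 19 mm behind it (ctrl.tcp_to_grasp is the z of the grasp point in the tool frame, in m); z points along the fingers, y is the line along which they close (so a half turn about z gives the same grasp; the last joint's range is limited). The gripper opens to 85 mm and grips with 20 to 120 N. Pads are 22 mm wide; open, the fingers measure 114 mm over their backs; the gripper's body (76 mm by 85 mm) begins 54 mm behind the grasp point. The pads swing forward as they close: fully open they stand 13 mm farther back than shut.
Start: joints at [-1.278, 0.615, -0.013, 1.423, 0.008, 1.103, -0.04], TCP at [0.204, 0.617, 0.231] pointing down, gripper open.
Joint ranges: [-3.12, 3.12], [-0.3, 2.06], [-1.34, 1.32], [0.26, 2.42], [-1.36, 4.5], [0.01, 1.98], [-2.84, 2.84]. Speed limits (rad/s): [2.79, 2.79, 3.14, 3.14, 3.14, 3.14, 3.14].

INTERFACE

Orientations are given as [roll, pitch, yaw] about the fixed x, y, z axes, in that order (R = Rz(yaw) Ry(pitch) Rx(roll)).
In Python, from rig import state, cams, job, ctrl gives the robot as it stands.
- The arm moves only by the tool servo_tool, never from a script. Its arguments are lists of equal length, an entry for each row: "delta_pos": the shift along the tool's x, y, z scaled (see below), a list of three; "dr": the turn, a rotation vector about the tool's x, y, z scaled (see below), a list of three; "gripper": the closure, from -1 (fully open) to 1 (shut). In form: {"delta_pos": [[dx, dy, dz], ...], "dr": [[ax, ay, az], ...], "gripper": [gripper, ...]}. A call has 1 to 8 rows; each row shifts and turns the commanded pose from where the row before left it, along the tool's axes as they then stand; what a row does not reach is not made up. The controller multiplies each number of a shift by 30 mm and each number of a turn by 4 degrees. A row lasts 1/12 s, in which the tool goes at most 41.7 mm and 7.16 degrees, less where a joint would pass 70% of its speed; a pose out of reach is approached as far as the arm can. A call with a number of a shift or a turn outside -1 to 1 is refused whole. A call with a gripper value outside its range is refused whole. The fingers move at their own pace and stop on an object; "grip_force" is the grip in N (left out, the last holds). Time passes only in rows, so rows that do not move let the fingers close. It gives the time, the measured TCP pose, the force, the opening and the grip force at its end, in the units of the state.
- state(): the state, without advancing time (a new reading comes with each control period).
- cams.capture(name): name is "scene" or "top" or "wrist"; returns (picture, depth): 384x512x3 uint8, blue, green, red; 384x512 float32, m along the optical axis (not along the pixel's ray), 0 where there is no reading.
- cams.calibration(name): a dict with "mtx" (3x3 intrinsics, pixels), "distortion" ([k1, k2, p1, p2, k3] as OpenCV has them; the pictures are not rectified), "R" (3x3) and "t" (3): a world point X has camera coordinates R X + t. Camera axes: x right, y down, z forward; pixel columns grow to the right and rows downward; lengths in m; the calibration is good to about 2 mm. A picture is of the moment at which its call begins: read the wrist's pose just before it. calibration takes no time and is no camera call; for the wrist camera it gives the pose at the moment of the call.
- job.job_done(): hands the job in; it is judged then, once.
Trained networks look in the newest picture that a camera, given by its name, has taken for a name from the list of things; names that differ only in an ending like _2 or _b are one class to them, and where a whole thing is asked for, a point or a joint stands for the part that bears it (a point fixed in the world has none). Each returns a list of dicts, best first, with "conf" (0 to 1); they miss things now and then, are a little off and sometimes report something else, mostly with a low value. They report only what shows in the picture. A call takes as long as a camera call. They do not tell look-alikes from the thing itself.
- cams.find_in(query, camera): "bbox" ([left, top, right, bottom] as shares, 0 to 1, of the picture: columns of its width, rows of its height, round what is visible of it).
- cams.silhouettes(query, camera): "region" (384x512 bool, what is visible of it) and "bbox" ([left, top, right, bottom] as shares, 0 to 1, of the picture: columns of its width, rows of its height, round what is visible of it).
- cams.mark_of(query, camera): "at" ([column, row] as shares, 0 to 1, of the picture: columns of its width, rows of its height: a listed point, or the origin of a listed thing).
The state is a dict: "clock": time; "qpos": joint angles; "joint_velocities": joint speeds; "joint_torque": joint torques, N m; "tool_pos": TCP position; "eef_rot": TCP orientation; "force": force on the tool from outside, world axes, zero at the start; "ft_torque": the same for the moment, N m; "opening": finger opening in m; "finger_force": force on a finger pad.
Only numpy, scipy, OpenCV 4.12 (cv2) and the standard library are available. Lean on these libraries where they do the work, as an engineer would, in place of code of your own. Each camera call takes 0.05 s, during which the arm holds its last target. There are 200 camera calls.

TASK

The sticker roll on the label dispenser is nearly used up: lift the small spent roll straight up off its spindle and put it in the grey waste-paper caddy. Then draw the dispenser's spring-loaded follower back by its black knob until its pointer is level with the index clip on the scale, and keep holding it there so that I can drop the full roll on: finish with the knob still in the gripper. Leave the index clip as it is set, and do not move the full roll or the two glass jars.

Things in the scene. Friction and masses are not known exactly. Their poses are not given: they have to be found in the camera images.
- dispenser: Label dispenser, fixed: pale wooden base, x -212 to 70, y -52 to 52 mm, top 14 mm above the worktop. Origin: on the worktop under the axis of the upright steel spindle; z up. The sprung follower lies on the -x side and is drawn away from the spindle along the dispenser's own -x. A thin steel tear-off plate, 72 mm high, stands at x 34 to 68, y 46 mm
- spindle_top (a point): Top of the upright steel spindle (22 mm diameter, rounded top) on its axis, 94 mm above the worktop. The flange at its foot, on which the spent roll stands, is 24 mm above the worktop
- spent_roll: The spent sticker roll on the spindle: ring of outer diameter 54 mm, bore 26 mm, height 50 mm, about 0.06 kg, loose. Origin: centre of its underside; z along its axis. On the flange its top is 74 mm above the worktop, 20 mm below the spindle's top
- spent_roll_center (a point): Centre of the spent roll, at half its height (25 mm above its underside)
- caddy: Grey open-topped waste-paper caddy, rectangular, fixed to the worktop: outside 150 (its x) x 170 (its y) x 62 mm high, walls and floor 4 mm thick. Origin: centre of its underside; z up
- knob_grip (a point): On the axis of the follower's upright black ribbed knob, 60 mm above the worktop. Knob: cylinder 24 mm in diameter, 38 to 80 mm above the worktop, on a flat steel carriage (50 x 56 mm, top 32.5 mm up). At rest it is 115 mm from the spindle axis on the dispenser's -x side. The follower's rubber roller (16 mm diameter, top 63 mm up) stands 77 mm from the knob, towards the spindle
- follower (a joint): How far the follower is drawn out, m: 0 at rest, 0.06 at the end stop; grows along the dispenser's own -x. A spring pulls it back: about 3.6 N at rest, 1.2 N more per cm (9.6 N at 0.05). It goes back by itself when let go
- pointer_tip (a point): Tip of the small dark pointer on the side of the follower's carriage (dispenser's -y side), 29 mm above the worktop; moves with the follower and has the same dispenser x as the knob axis
- clip_tip (a point): Tip of the steel point on the index clip, 29 mm above the worktop. The clip, black, 10 x 12 mm, top 34.5 mm above the worktop, sits by friction on the scale bar along the dispenser's -y edge. The pointer is level with it when both tips have the same dispenser x
- index_clip (a joint): Setting of the index clip along the scale, m: the follower is at the mark when joint follower has this same value
- full_roll: The full sticker roll, waiting on the worktop: ring 108 mm outer diameter, 50 mm high, loose. Origin: centre of its underside. Not to be moved
- jar_coffee: Glass storage jar with steel lid and brown contents, 68 mm diameter, 140 mm high, loose. Origin: centre of its underside. Not to be moved
- jar_sugar: Glass storage jar with steel lid and white contents, 80 mm diameter, 163 mm high, loose. Origin: centre of its underside. Not to be moved
Not all that is in view belongs to the job. Leave any purple look-alike of the spent_roll alone.

How it is judged:
By the outcome, as a careful person would: the job done as asked, in the order asked, and still so for the second after the job is handed in, while the arm keeps its last pose, push and grip.
It also fails if it takes over 51 s, if anything falls off the work surface, if the arm or the gripper's body presses on something with over 40 N, if the wrist force passes 120 N, or if a joint passes its speed limit or range.

## Working session

There is one attempt and no reset: what is moved stays moved. The work goes in short steps, Python scripts to look and compute and a tool call to move; the robot and the scene stay as the last step left them, time stands still between calls to the robot, and variables do not carry over. Pictures are saved under pics/ and viewed, at most 10 in all, crops included, and the job is handed in when it is done.

Besides the shell and the picture viewer there is one more tool, called after "Request:" as name(argument=value, ...) on one line, values as JSON. servo_tool: Moves the arm, as the interface text tells. Shifts and turns lie within -1 to 1; 1 stands for 30 mm of shift or 4 degrees of turn. Its arguments: {"type":"object","properties":{"delta_pos":{"type":"array","items":{"type":"array","items":{"type":"number","minimum":-1,"maximum":1}}},"dr":{"type":"array","items":{"type":"array","items":{"type":"number","minimum":-1,"maximum":1}}},"gripper":{"type":"array","items":{"type":"number"}},"grip_force":{"type":"number"}},"required":["delta_pos","dr","gripper"]}

```bash
ls; mkdir -p pics
python3 - <<'E'
from rig import state,cams,job,ctrl
import cv2,numpy as np
s=state();print(s, ctrl.tcp_to_grasp)
a=cams.capture('scene');b=cams.capture('top')
cv2.imwrite('pics/a.png',np.vstack([a[0]]));cv2.imwrite('pics/b.png',b[0])
for c in('scene','top'):
  k=cams.calibration(c);print(c,k['mtx'].round(1).tolist(),np.round(k['distortion'],3),(-k['R'].T@k['t']).round(3),k['R'].round(2).tolist())
E
```

```text
pics
{'clock': 0.0, 'qpos': array([-1.27844995,  0.61591235, -0.01261667,  1.42491931,  0.00809308,
        1.10339518, -0.04041296]), 'joint_velocities': array([-0.00037101,  0.0009925 ,  0.00094897, -0.00043511, -0.0010724 ,
       -0.00278741, -0.00056259]), 'joint_torque': array([ 3.35953309e-04, -4.69205689e+01,  2.59146877e-01, -1.71041071e+01,
        9.86469153e-03,  9.39730613e-03,  2.67386753e-06]), 'tool_pos': array([0.20350372, 0.61650838, 0.23013584]), 'eef_rot': array([-3.13900864e+00,  3.14319642e-05,  2.82279716e+00]), 'force': array([-0.02497039,  0.22881378,  0.19795389]), 'ft_torque': array([-0.01147696,  0.03197408, -0.03012676]), 'finger_force': 0.0, 'opening': 0.08560628412273875} -0.0187
scene [[358.1, 0.0, 258.9], [0.0, 358.1, 190.4], [0.0, 0.0, 1.0]] [0.013 0.    0.    0.    0.   ] [-0.103 -0.496  0.846] [[0.63, -0.77, 0.02], [-0.53, -0.45, -0.72], [0.56, 0.45, -0.7]]
top [[349.2, 0.0, 252.3], [0.0, 349.2, 192.3], [0.0, 0.0, 1.0]] [-0.075  0.     0.     0.     0.   ] [ 0.356 -0.017  0.991] [[0.01, -1.0, 0.01], [-0.99, -0.01, -0.15], [0.15, -0.01, -0.99]]
```

View pics/a.png

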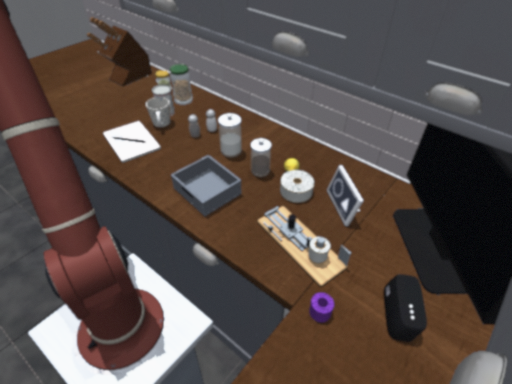

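View pics/b.png

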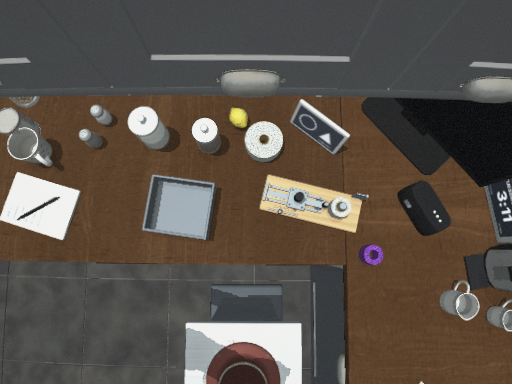

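The scene view shows the spent roll at (319,250) on the spindle, the knob at (291,222), the caddy at (207,185), the full roll at (297,186) and the jars at (230,135) and (261,157). In the top view these are the roll (340,207), knob (298,198), caddy (180,207), full roll (264,142) and jars (150,128), (206,136).
What could be mistaken for the spent roll, in top pixels: the white ring on the spindle (340,207), which is the one I want; the purple ring (373,254), a decoy; and the full roll (264,142).

```bash
cat > h.py <<'E'
from rig import state,cams,job,ctrl
import cv2,numpy as np
from scipy.spatial.transform import Rotation as Ro
def ray(k,uv):
    p=cv2.undistortPoints(np.array([[uv]],float),k['mtx'],np.array(k['distortion'],float))[0,0]
    d=k['R'].T@np.r_[p,1]; return -k['R'].T@k['t'],d
def tri(obs):
    A=np.zeros((3,3));b=np.zeros(3);P=[]
    for k,uv in obs:
        c,d=ray(k,uv);d=d/np.linalg.norm(d);M=np.eye(3)-np.outer(d,d);A+=M;b+=M@c;P.append((M,c))
    X=np.linalg.solve(A,b);return X,[np.linalg.norm(M@(X-c)) for M,c in P]
def onz(k,uv,z):
    c,d=ray(k,uv);return c+d*(z-c[2])/d[2]
def proj(k,X):
    return cv2.projectPoints(np.array(X,float).reshape(-1,3),cv2.Rodrigues(k['R'])[0],k['t'],k['mtx'],np.array(k['distortion'],float))[0][:,0]
def cloud(k,D,step=1):
    v,u=np.mgrid[0:384:step,0:512:step];z=D[v,u].ravel();ok=z>0
    p=cv2.undistortPoints(np.c_[u.ravel(),v.ravel()].astype(float)[:,None],k['mtx'],np.array(k['distortion'],float))[:,0]
    return (((np.c_[p,np.ones(len(p))]*z[:,None])-k['t'])@k['R']).reshape(v.shape+(3,)),ok.reshape(v.shape)
E
python3 - <<'E'
from h import *
W=np.array([512,384])
K={c:cams.calibration(c) for c in('scene','top')}
C={}
for c in K: C[c]=cams.capture(c)
for q in['spindle_top','spent_roll_center','knob_grip','clip_tip','pointer_tip','caddy','dispenser','full_roll','jar_coffee','jar_sugar']:
    m={c:cams.mark_of(q,c)[:3] for c in K}
    for c in m: print(q,c,[(np.round(np.array(r['at'])*W,1).tolist(),round(r['conf'],2)) for r in m[c]])
    if m['scene'] and m['top']:
        X,e=tri([(K[c],np.array(m[c][0]['at'])*W) for c in K]);print('   ',X.round(4),np.round(e,4))
P,ok=cloud(K['top'],C['top'][1])
for n,uv in dict(spin=(340,207),knob=(298,198),full=(275,140),jc=(206,133),js=(148,124),caddyfloor=(180,207)).items():print(n,P[uv[1],uv[0]].round(3))
E
```

```text
spindle_top scene [([231.7, 152.3], 0.56)]
spindle_top top [([341.3, 201.4], 0.94)]
    [ 0.3731 -0.1288  0.4067] [0.0711 0.0711]
spent_roll_center scene [([318.5, 306.4], 0.86), ([316.8, 254.1], 0.6)]
spent_roll_center top [([372.3, 254.9], 0.87), ([340.2, 206.1], 0.55)]
    [ 0.3318 -0.3488  0.0378] [0.0033 0.0033]
knob_grip scene [([292.0, 222.5], 0.71)]
knob_grip top [([299.9, 197.9], 0.86)]
    [ 0.4866 -0.1518  0.0632] [0.0008 0.0008]
clip_tip scene [([275.2, 224.7], 0.48)]
clip_tip top []
pointer_tip scene []
pointer_tip top [([296.1, 212.1], 0.91)]
caddy scene [([204.1, 192.8], 0.58)]
caddy top [([182.8, 208.4], 0.66)]
    [ 0.4593  0.1796 -0.0071] [0.0051 0.0051]
dispenser scene [([312.9, 254.1], 0.6)]
dispenser top [([339.6, 210.6], 0.87)]
    [ 0.4498 -0.2577  0.0462] [0.0061 0.0061]
full_roll scene [([298.9, 191.4], 0.7), ([233.9, 150.7], 0.34)]
full_roll top [([263.6, 140.7], 0.84)]
    [ 0.6677 -0.0573 -0.0068] [0.0016 0.0016]
jar_coffee scene [([261.7, 173.4], 0.64)]
jar_coffee top [([209.7, 145.6], 0.89)]
    [ 0.6537  0.0995 -0.0059] [0.0051 0.0051]
jar_sugar scene [([233.7, 153.3], 0.79)]
jar_sugar top [([155.6, 136.5], 0.88)]
    [ 0.6856  0.2652 -0.0183] [0.0058 0.0058]
spin [ 0.459 -0.252  0.093]
knob [ 0.484 -0.144  0.077]
full [ 0.652 -0.086  0.047]
jc [0.645 0.098 0.124]
js [0.662 0.245 0.144]
caddyfloor [0.466 0.182 0.004]
```

```bash
cat > plan.py <<'E'
from h import *
import json,math
def plan(wps,smax=0.95,tmax=0.95,p=None,R=None):
    """wps: list of (pos, tool-x yaw deg). prints rows of scaled tool-frame moves"""
    s=state()
    if p is None: p=np.array(s['tool_pos'])
    if R is None: R=Ro.from_euler('xyz',s['eef_rot'])
    rows=[]
    for pos,yaw in wps:
        pos=np.array(pos,float);T=Ro.from_euler('xyz',[math.pi,0,math.radians(yaw)])
        while True:
            e=pos-p;r=(R.inv()*T).as_rotvec()
            n=max(math.ceil(np.linalg.norm(e)/(0.030*smax)-.02),math.ceil(math.degrees(np.linalg.norm(r))/(4*tmax)-.02))
            if np.linalg.norm(e)<4e-4 and np.linalg.norm(r)<.002 or n==0:break
            d=np.round(R.inv().apply(e/n)/.03,2);a=np.round(np.degrees(r)/n/4,2)
            rows.append((d.tolist(),a.tolist()));p=p+R.apply(d*.03);R=R*Ro.from_rotvec(np.radians(a*4))
            if n==1:break
    for i in range(0,len(rows),8):
        print(json.dumps([x[0] for x in rows[i:i+8]]),json.dumps([x[1] for x in rows[i:i+8]]),len(rows[i:i+8]))
    print('end',p.round(4),np.degrees(R.as_euler('xyz')).round(2))
E
python3 - <<'E'
from plan import *
k=cams.calibration('wrist');s=state()
R=Ro.from_euler('xyz',s['eef_rot'])
print(k['mtx'].round(1).tolist(),k['distortion'])
print('cam in tool',R.inv().apply(-k['R'].T@k['t']-s['tool_pos']).round(4),(k['R']@R.as_matrix()).round(3).tolist())
plan([((.42,.36,.25),120),((.48,.0,.25),90),((.45,-.17,.25),76)])
E
```

```text
[[280.8, 0.0, 251.8], [0.0, 280.8, 189.7], [0.0, 0.0, 1.0]] [0.01403487 0.         0.         0.         0.        ]
cam in tool [ 0.0841  0.0005 -0.1418] [[-0.0, 1.0, -0.0], [-0.944, -0.0, -0.329], [-0.329, 0.0, 0.944]]
[[-0.79, -0.49, -0.05], [-0.82, -0.44, -0.05], [-0.85, -0.39, -0.05], [-0.87, -0.34, -0.05], [-0.89, -0.28, -0.05], [-0.91, -0.23, -0.05], [-0.92, -0.18, -0.05], [-0.93, -0.12, -0.05]] [[-0.0, 0.0, 0.87], [-0.0, 0.0, 0.87], [-0.0, 0.0, 0.87], [-0.0, 0.0, 0.87], [-0.0, 0.0, 0.87], [-0.0, 0.0, 0.87], [-0.0, 0.0, 0.87], [-0.0, 0.0, 0.87]] 8
[[-0.93, -0.06, -0.06], [-0.93, -0.01, -0.05], [-0.93, 0.05, -0.06], [-0.93, 0.11, -0.05], [-0.88, -0.33, -0.0], [-0.89, -0.29, -0.0], [-0.9, -0.26, -0.0], [-0.91, -0.22, -0.0]] [[-0.0, 0.0, 0.87], [-0.0, 0.0, 0.87], [-0.0, 0.0, 0.87], [-0.0, 0.0, 0.86], [-0.0, 0.0, 0.58], [-0.0, 0.0, 0.58], [-0.0, 0.0, 0.58], [-0.0, 0.0, 0.58]] 8
[[-0.92, -0.18, -0.0], [-0.92, -0.15, -0.0], [-0.93, -0.11, -0.0], [-0.93, -0.07, -0.0], [-0.93, -0.03, -0.0], [-0.94, 0.0, -0.0], [-0.93, 0.04, -0.0], [-0.93, 0.08, -0.0]] [[-0.0, 0.0, 0.58], [-0.0, 0.0, 0.58], [-0.0, 0.0, 0.57], [-0.0, 0.0, 0.58], [-0.0, 0.0, 0.57], [-0.0, 0.0, 0.58], [-0.0, 0.0, 0.57], [-0.0, 0.0, 0.58]] 8
[[-0.93, 0.12, -0.0], [-0.81, -0.14, -0.0], [-0.81, -0.11, -0.0], [-0.82, -0.09, -0.0], [-0.82, -0.06, -0.0], [-0.82, -0.03, -0.0], [-0.82, 0.0, -0.0], [-0.83, 0.03, -0.0]] [[-0.0, 0.0, 0.57], [-0.0, 0.0, 0.5], [-0.0, 0.0, 0.5], [-0.0, 0.0, 0.5], [-0.0, 0.0, 0.5], [-0.0, 0.0, 0.5], [-0.0, 0.0, 0.5], [-0.0, 0.0, 0.5]] 8
end [ 0.45   -0.1701  0.2499] [-1.800e+02  1.000e-02  7.601e+01]
```

Request:
servo_tool(delta_pos=[[-0.79, -0.49, -0.05], [-0.82, -0.44, -0.05], [-0.85, -0.39, -0.05], [-0.87, -0.34, -0.05], [-0.89, -0.28, -0.05], [-0.91, -0.23, -0.05], [-0.92, -0.18, -0.05], [-0.93, -0.12, -0.05]], dr=[[0, 0, 0.87], [0, 0, 0.87], [0, 0, 0.87], [0, 0, 0.87], [0, 0, 0.87], [0, 0, 0.87], [0, 0, 0.87], [0, 0, 0.87]], gripper=[-1, -1, -1, -1, -1, -1, -1, -1])

```text
clock: 1.87
tool_pos: [0.3487, 0.4445, 0.2436]
eef_rot: [3.141, -0.0, 2.334]
force: [2.3, 0.5, -0.2]
opening: 0.0855
finger_force: 0.0
```

Request:
servo_tool(delta_pos=[[-0.93, -0.06, -0.06], [-0.93, -0.01, -0.05], [-0.93, 0.05, -0.06], [-0.93, 0.11, -0.05], [-0.88, -0.33, 0], [-0.89, -0.29, 0], [-0.9, -0.26, 0], [-0.91, -0.22, 0]], dr=[[0, 0, 0.87], [0, 0, 0.87], [0, 0, 0.87], [0, 0, 0.87], [0, 0, 0.58], [0, 0, 0.58], [0, 0, 0.58], [0, 0, 0.58]], gripper=[-1, -1, -1, -1, -1, -1, -1, -1])

```text
clock: 2.53
tool_pos: [0.4386, 0.2477, 0.2501]
eef_rot: [3.141, -0.0, 1.93]
force: [-0.1, 0.2, -0.5]
opening: 0.0857
finger_force: 0.0
```

Request:
servo_tool(delta_pos=[[-0.92, -0.18, 0], [-0.92, -0.15, 0], [-0.93, -0.11, 0], [-0.93, -0.07, 0], [-0.93, -0.03, 0], [-0.94, 0, 0], [-0.93, 0.04, 0], [-0.93, 0.08, 0]], dr=[[0, 0, 0.58], [0, 0, 0.58], [0, 0, 0.58], [0, 0, 0.58], [0, 0, 0.58], [0, 0, 0.58], [0, 0, 0.58], [0, 0, 0.58]], gripper=[-1, -1, -1, -1, -1, -1, -1, -1])

```text
clock: 3.2
tool_pos: [0.475, 0.0265, 0.2502]
eef_rot: [3.141, -0.0, 1.606]
force: [0.3, 0.6, 0.3]
opening: 0.0854
finger_force: 0.0
```

Request:
servo_tool(delta_pos=[[-0.93, 0.12, 0], [-0.81, -0.14, 0], [-0.81, -0.11, 0], [-0.82, -0.09, 0], [-0.82, -0.06, 0], [-0.82, -0.03, 0], [-0.82, 0, 0], [-0.83, 0.03, 0]], dr=[[0, 0, 0.57], [0, 0, 0.5], [0, 0, 0.5], [0, 0, 0.5], [0, 0, 0.5], [0, 0, 0.5], [0, 0, 0.5], [0, 0, 0.5]], gripper=[-1, -1, -1, -1, -1, -1, -1, -1])

```text
clock: 3.87
tool_pos: [0.4488, -0.171, 0.2502]
eef_rot: [3.141, -0.0, 1.323]
force: [-0.3, -0.6, -0.4]
opening: 0.0855
finger_force: 0.0
```

Request:
servo_tool(delta_pos=[[0, 0, 0], [0, 0, 0]], dr=[[0, 0, 0], [0, 0, 0]], gripper=[-1, -1])

```text
clock: 4.03
tool_pos: [0.4487, -0.1714, 0.2502]
eef_rot: [3.141, 0.0, 1.321]
force: [-0.5, -0.2, -0.8]
opening: 0.0853
finger_force: 0.0
```

```bash
cat > look.py <<'E'
import sys
from h import *
W=np.array([512,384])
tag=sys.argv[1]
s=state();k=cams.calibration('wrist');im,D=cams.capture('wrist')
np.savez(f'{tag}.npz',D=D,im=im,**{a:np.array(k[a]) for a in('mtx','distortion','R','t')})
cv2.imwrite(f'pics/{tag}.png',im)
print(s['clock'],s['tool_pos'].round(4),np.degrees(s['eef_rot']).round(2))
P,ok=cloud(k,D)
for q in sys.argv[2:]:
    for r in cams.mark_of(q,'wrist')[:3]:
        uv=np.array(r['at'])*W;i=np.clip(np.round(uv).astype(int),0,[511,383]);print(q,uv.round(1),round(r['conf'],2),P[i[1],i[0]].round(4))
E
python3 look.py w1 spindle_top spent_roll_center knob_grip clip_tip pointer_tip dispenser
```

```text
4.0333 [ 0.4487 -0.1714  0.2502] [1.7997e+02 2.0000e-02 7.5670e+01]
spindle_top [281.4 239. ] 0.93 [ 0.4634 -0.2597  0.0922]
spent_roll_center [276.8 222.3] 0.73 [ 0.4632 -0.2475  0.0698]
spent_roll_center [212.6 287.4] 0.69 [ 0.3489 -0.3366  0.0496]
spent_roll_center [274.7 208.6] 0.27 [ 0.4647 -0.2309  0.0664]
knob_grip [283.8 136.8] 0.74 [ 0.4937 -0.1435  0.0795]
knob_grip [283.3 236. ] 0.6 [ 0.4666 -0.2557  0.0933]
knob_grip [278.5 212.3] 0.28 [ 0.4675 -0.2338  0.0711]
clip_tip [252.7 102.3] 0.61 [ 0.4694 -0.1014  0.014 ]
clip_tip [393.5  19.1] 0.39 [ 0.6346 -0.0565  0.0495]
clip_tip [275.4 213.4] 0.3 [ 0.4636 -0.234   0.0715]
pointer_tip [251.3 134.4] 0.73 [ 0.4567 -0.1402  0.0135]
dispenser [275.8 207.9] 0.96 [ 0.4661 -0.2315  0.0627]
```

View pics/w1.png

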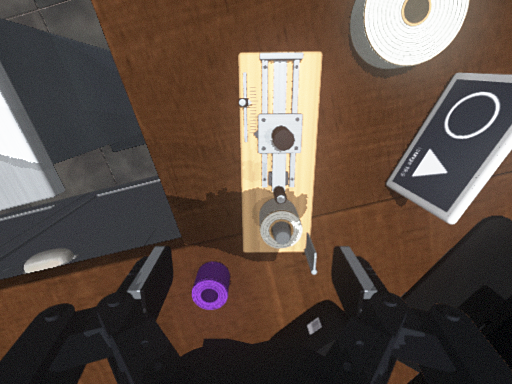

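The wrist view shows the spent roll at (280,228) around the spindle (283,235), the knob at (284,137), pointer near (252,134), clip at (244,103), the tear plate at (312,252) and the purple decoy at (212,287). I choose the white ring on the steel spindle.

```bash
cat > fit.py <<'E'
import sys
from h import *
from scipy.optimize import least_squares
f=np.load(sys.argv[1]+'.npz');k={a:f[a] for a in('mtx','distortion','R','t')}
P,ok=cloud(k,f['D']);Q=P[ok]
def circ(zl,zh,c,r):
    m=(Q[:,2]>zl)&(Q[:,2]<zh)&(np.hypot(*(Q[:,:2]-c).T)<r);q=Q[m]
    if len(q)<5: return None
    (cx,cy),rr=cv2.minEnclosingCircle((q[:,:2]*1000).astype(np.float32))
    return len(q),'encl',round(cx,1),round(cy,1),round(rr,1),'mean',(q.mean(0)*1000).round(1),'bbc',((q.max(0)+q.min(0))*500).round(1)
print('knob',circ(.068,.09,(.491,-.147),.022))
print('spindle',circ(.081,.1,(.463,-.26),.02))
print('roll',circ(.066,.08,(.463,-.26),.034))
m=(Q[:,2]>.008)&(Q[:,2]<.02)&(np.abs(Q[:,0]-.48)<.13)&(np.abs(Q[:,1]+.17)<.2)
r=cv2.minAreaRect((Q[m][:,:2]*1000).astype(np.float32));print('base',m.sum(),r,Q[m][:,2].mean())
E
python3 fit.py w1
python3 - <<'E'
from h import *
f=np.load('w1.npz');cv2.imwrite('pics/w1c.png',cv2.resize(f['im'][40:270,225:335],None,fx=5,fy=2.6*1,interpolation=cv2.INTER_CUBIC) if 0 else cv2.resize(f['im'][60:260,225:335],None,fx=3,fy=3,interpolation=cv2.INTER_CUBIC))
E
```

```text
knob (377, 'encl', 492.4, -146.1, 11.9, 'mean', array([ 492.3, -145.4,   78.7]), 'bbc', array([ 492.4, -146.2,   74.7]))
spindle (260, 'encl', 465.3, -256.9, 10.7, 'mean', array([ 465.3, -254.5,   90.8]), 'bbc', array([ 465.3, -255.8,   88.2]))
roll (1039, 'encl', 465.6, -257.5, 27.1, 'mean', array([ 465.5, -253.5,   71.9]), 'bbc', array([ 465.5, -257.1,   72.8]))
base 9798 ((484.320068359375, -191.75558471679688), (397.50537109375, 147.8345184326172), 67.82243347167969) 0.013306069833033634
```

View pics/w1c.png

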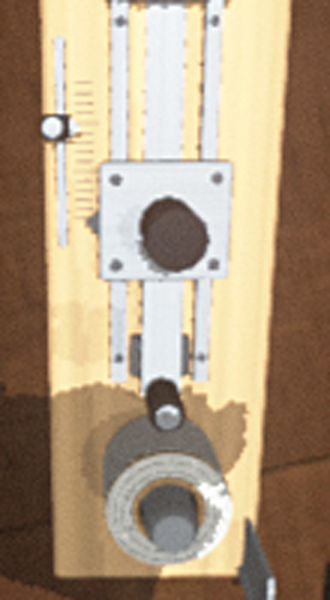

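Run:
```python
from plan import *
f=np.load('w1.npz');k={a:f[a] for a in('mtx','distortion','R','t')}
S=np.array([.4653,-.257]);Kn=np.array([.4924,-.1461]);u=(Kn-S)/np.linalg.norm(Kn-S)
for n,uv in dict(clipm=(252.7,102.3),clipe=(250,102.3),ptrm=(251.3,134.4),ptre=(254.3,134)).items():
    X=onz(k,uv,.029)[:2];print(n,X.round(4),'x',((X-S)@u).round(4),'y',((X-S)@[-u[1],u[0]]).round(4))
k=cams.calibration('top');im,D=cams.capture('top');P,ok=cloud(k,D);Q=P[ok]
m=(Q[:,2]>.052)&(Q[:,2]<.072)&(abs(Q[:,0]-.47)<.13)&(abs(Q[:,1]-.18)<.13)
print('caddy',m.sum(),cv2.minAreaRect((Q[m][:,:2]*1000).astype(np.float32)))
m=(Q[:,2]>.085)&(Q[:,2]<.1)&(abs(Q[:,0]-.465)<.03)&(abs(Q[:,1]+.257)<.03);print('spin top',m.sum(),Q[m].mean(0) if m.any() else 0)
plan([((.4654,-.2572,.14),76.3)])
```

```text
clipm [ 0.469  -0.1011] x 0.1523 y 0.0334
clipe [ 0.4657 -0.1003] x 0.1523 y 0.0368
ptrm [ 0.4575 -0.1387] x 0.1131 y 0.0356
ptre [ 0.4614 -0.1391] x 0.1136 y 0.0318
caddy 625 ((461.6451721191406, 175.6470947265625), (175.97454833984375, 155.6828155517578), 82.63190460205078)
spin top 0 0
[[-0.54, 0.25, 0.73], [-0.54, 0.25, 0.73], [-0.55, 0.24, 0.73], [-0.54, 0.24, 0.74], [-0.55, 0.25, 0.73]] [[-0.0, -0.0, -0.02], [-0.0, -0.0, -0.02], [-0.0, -0.0, -0.02], [-0.0, -0.0, -0.01], [-0.0, -0.0, -0.02]] 5
end [ 0.4655 -0.2573  0.1401] [-1.7999e+02 -1.0000e-02  7.6310e+01]
```

Request:
servo_tool(delta_pos=[[-0.54, 0.25, 0.73], [-0.54, 0.25, 0.73], [-0.55, 0.24, 0.73], [-0.54, 0.24, 0.74], [-0.55, 0.25, 0.73], [0, 0, 0], [0, 0, 0]], dr=[[0, 0, -0.02], [0, 0, -0.02], [0, 0, -0.02], [0, 0, -0.01], [0, 0, -0.02], [0, 0, 0], [0, 0, 0]], gripper=[-1, -1, -1, -1, -1, -1, -1])

```text
clock: 5.02
tool_pos: [0.4644, -0.2583, 0.1391]
eef_rot: [-3.139, -0.0, 1.329]
force: [-0.4, 0.3, -0.0]
opening: 0.0854
finger_force: 0.0
```

```bash
python3 look.py w2 spindle_top spent_roll_center clip_tip pointer_tip knob_grip; python3 fit.py w2
python3 - <<'E'
from plan import *
obs=[]
g=lambda t:(lambda f:{a:f[a] for a in('mtx','distortion','R','t')})(np.load(t+'.npz'))
m=[np.array(r['at'])*[512,384] for r in cams.mark_of('spindle_top','wrist')[:1]]
if m: print('tri',tri([(g('w1'),(281.4,239)),(g('w2'),m[0])]))
E
```

```text
5.0167 [ 0.4644 -0.2583  0.1391] [-1.7983e+02 -2.0000e-02  7.6130e+01]
spindle_top [252.7 215.5] 0.92 [ 0.4658 -0.2595  0.0921]
spent_roll_center [161.2 287.5] 0.76 [ 0.4229 -0.2507  0.1702]
spent_roll_center [250.  193.7] 0.73 [ 0.4664 -0.2477  0.0768]
pointer_tip [208.2  51.4] 0.83 [ 0.4568 -0.1345  0.0127]
knob_grip [254.3  46. ] 0.83 [ 0.4936 -0.1491  0.0792]
knob (1216, 'encl', 492.6, -146.6, 12.1, 'mean', array([ 492.6, -146.8,   79.1]), 'bbc', array([ 492.6, -146.6,   74.8]))
spindle (674, 'encl', 465.5, -257.4, 10.8, 'mean', array([ 466.1, -255.3,   91. ]), 'bbc', array([ 465.5, -256.9,   88. ]))
roll (2608, 'encl', 465.5, -257.8, 27.1, 'mean', array([ 466.2, -254.4,   72. ]), 'bbc', array([ 465.6, -257.8,   73. ]))
base 15123 ((462.9496765136719, -242.63388061523438), (297.1885070800781, 131.93002319335938), 67.2307357788086) 0.013293734810165894
tri (array([ 0.46454371, -0.26133395,  0.08836332]), [np.float64(0.0009118121187411974), np.float64(0.0009118121187412545)])
```

View pics/w2.png

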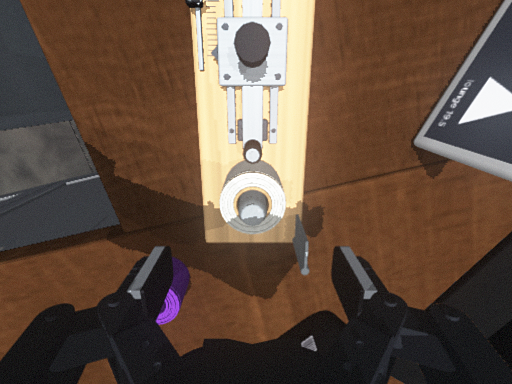

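The wrist view (tool at z 0.139) shows the white roll at (252,202) with the spindle inside it, the tear plate at (302,248), and the decoy at (170,300), well clear of where the finger goes. The roll centre, from two wrist positions, is (465.6, -257.7) mm with its top at about 73 mm, as described.

```bash
python3 -c "
from plan import *
plan([((.4656,-.2577,.034),76.3)],smax=.7)"
```

```text
[[-0.0, -0.0, 0.59], [-0.0, -0.0, 0.6], [-0.0, -0.0, 0.59], [-0.0, -0.0, 0.6], [-0.0, -0.0, 0.59], [-0.01, -0.01, 0.6]] [[0.0, -0.0, -0.0], [0.0, -0.0, -0.0], [0.01, -0.0, -0.0], [0.0, -0.0, -0.0], [0.01, -0.0, -0.0], [0.0, -0.0, -0.0]] 6
end [ 0.4655 -0.2577  0.034 ] [ 1.7998e+02 -1.0000e-02  7.6300e+01]
```

Request:
servo_tool(delta_pos=[[0, 0, 0.6], [0, 0, 0.6], [0, 0, 0.6], [0, 0, 0.6], [0, 0, 0.6], [0, 0, 0.55], [0, 0, 0], [0, 0, 0]], dr=[[0, 0, 0], [0, 0, 0], [0, 0, 0], [0, 0, 0], [0, 0, 0], [0, 0, 0], [0, 0, 0], [0, 0, 0]], gripper=[-1, -1, -1, -1, -1, -1, -1, -1])

```text
clock: 6.03
tool_pos: [0.465, -0.2578, 0.0336]
eef_rot: [-3.141, -0.0, 1.331]
force: [0.2, -0.9, 0.3]
opening: 0.0853
finger_force: 0.0
```

Request:
servo_tool(delta_pos=[[0, 0, 0], [0, 0, 0], [0, 0, 0], [0, 0, 0], [0, 0, 0], [0, 0, 0], [0, 0, 0], [0, 0, 0]], dr=[[0, 0, 0], [0, 0, 0], [0, 0, 0], [0, 0, 0], [0, 0, 0], [0, 0, 0], [0, 0, 0], [0, 0, 0]], gripper=[1, 1, 1, 1, 1, 1, 1, 1], grip_force=30)

```text
clock: 6.7
tool_pos: [0.4659, -0.2586, 0.0349]
eef_rot: [3.139, 0.0, 1.33]
force: [-0.8, 0.5, 6.8]
opening: 0.0524
finger_force: 32.1
```

Request:
servo_tool(delta_pos=[[0, 0, -0.2], [0, 0, -0.4], [0, 0, -0.5], [0, 0, -0.5], [0, 0, -0.5], [0, 0, -0.5], [0, 0, -0.5], [0, 0, -0.5]], dr=[[0, 0, 0], [0, 0, 0], [0, 0, 0], [0, 0, 0], [0, 0, 0], [0, 0, 0], [0, 0, 0], [0, 0, 0]], gripper=[1, 1, 1, 1, 1, 1, 1, 1])

```text
clock: 7.37
tool_pos: [0.4648, -0.2579, 0.1426]
eef_rot: [-3.141, -0.0, 1.33]
force: [0.2, 0.2, -1.1]
opening: 0.0524
finger_force: 31.5
```

Request:
servo_tool(delta_pos=[[0, 0, -0.6], [0, 0, -0.6], [0, 0, -0.6], [0, 0, -0.4], [0, 0, 0]], dr=[[0, 0, 0], [0, 0, 0], [0, 0, 0], [0, 0, 0], [0, 0, 0]], gripper=[1, 1, 1, 1, 1])

```text
clock: 7.78
tool_pos: [0.4662, -0.2591, 0.2104]
eef_rot: [3.136, 0.001, 1.33]
force: [0.2, -0.6, -0.5]
opening: 0.0521
finger_force: 31.5
```

```bash
python3 look.py w3
python3 - <<'E'
from plan import *
im=cams.capture('scene')[0]
cv2.imwrite('pics/s3.png',np.hstack([cv2.resize(im[150:310,220:400],(450,400)),cv2.resize(np.load('w3.npz')['im'],(345,400))]))
plan([((.50,0,.19),76.3),((.462,.17,.19),82)])
E
```

```text
7.7833 [ 0.4662 -0.2591  0.2104] [1.7969e+02 7.0000e-02 7.6210e+01]
[[0.86, -0.09, 0.06], [0.86, -0.09, 0.06], [0.86, -0.09, 0.06], [0.86, -0.09, 0.06], [0.86, -0.09, 0.06], [0.87, -0.09, 0.06], [0.86, -0.09, 0.06], [0.87, -0.09, 0.06]] [[0.0, -0.0, -0.0], [0.0, -0.0, -0.0], [0.0, -0.0, -0.0], [0.0, -0.0, -0.0], [0.0, -0.0, -0.0], [0.0, -0.0, -0.0], [0.0, -0.0, -0.01], [0.0, -0.0, -0.0]] 8
[[0.86, -0.09, 0.05], [0.87, -0.1, 0.06], [0.74, -0.37, 0.0], [0.75, -0.36, 0.0], [0.75, -0.34, 0.0], [0.76, -0.33, 0.0], [0.76, -0.33, 0.0], [0.77, -0.31, 0.0]] [[0.0, -0.0, -0.01], [0.0, -0.0, -0.0], [0.0, -0.0, -0.2], [0.0, -0.0, -0.2], [0.0, -0.0, -0.21], [0.0, -0.0, -0.2], [0.0, -0.0, -0.21], [0.0, -0.0, -0.2]] 8
[[0.78, -0.3, 0.0]] [[0.0, -0.0, -0.21]] 1
end [0.4622 0.1701 0.19  ] [ 1.800e+02 -1.000e-02  8.202e+01]
```

View pics/s3.png

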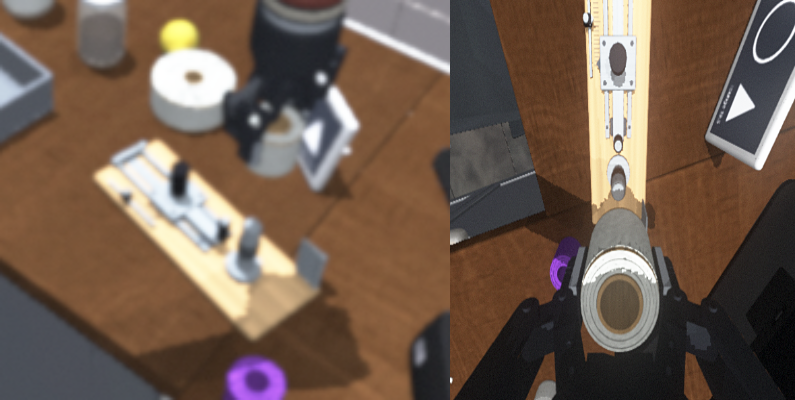

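The picture shows the roll held clear of the bare spindle, at scene crop (270,150) and between the fingers in the wrist view.

Request:
servo_tool(delta_pos=[[0.86, -0.09, 0.06], [0.86, -0.09, 0.06], [0.86, -0.09, 0.06], [0.86, -0.09, 0.06], [0.86, -0.09, 0.06], [0.86, -0.09, 0.06], [0.86, -0.09, 0.06], [0.86, -0.09, 0.06]], dr=[[0, 0, 0], [0, 0, 0], [0, 0, 0], [0, 0, 0], [0, 0, 0], [0, 0, 0], [0, 0, 0], [0, 0, 0]], gripper=[1, 1, 1, 1, 1, 1, 1, 1])

```text
clock: 8.55
tool_pos: [0.4923, -0.0511, 0.1918]
eef_rot: [-3.139, 0.001, 1.33]
force: [0.1, 0.0, -1.0]
opening: 0.0523
finger_force: 31.5
```

Request:
servo_tool(delta_pos=[[0.86, -0.09, 0.06], [0.86, -0.1, 0.06], [0.74, -0.37, 0], [0.75, -0.36, 0], [0.75, -0.34, 0], [0.76, -0.33, 0], [0.76, -0.33, 0], [0.77, -0.31, 0]], dr=[[0, 0, 0], [0, 0, 0], [0, 0, -0.2], [0, 0, -0.2], [0, 0, -0.2], [0, 0, -0.2], [0, 0, -0.2], [0, 0, -0.2]], gripper=[1, 1, 1, 1, 1, 1, 1, 1])

```text
clock: 9.22
tool_pos: [0.4664, 0.1454, 0.1883]
eef_rot: [-3.139, 0.002, 1.415]
force: [1.2, 0.2, 0.8]
opening: 0.0521
finger_force: 31.5
```

Request:
servo_tool(delta_pos=[[0.8, -0.3, 0], [0, 0, 0], [0, 0, 0]], dr=[[0, 0, -0.2], [0, 0, 0], [0, 0, 0]], gripper=[1, 1, 1])

```text
clock: 9.47
tool_pos: [0.4613, 0.1711, 0.1883]
eef_rot: [-3.139, 0.001, 1.432]
force: [0.7, 0.2, -0.5]
opening: 0.0525
finger_force: 31.6
```

```bash
python3 look.py w4
python3 - <<'E'
from plan import *
f=np.load('w4.npz');k={a:f[a] for a in('mtx','distortion','R','t')}
P,ok=cloud(k,f['D']);Q=P[ok]
m=(Q[:,2]>.055)&(Q[:,2]<.068)&(abs(Q[:,0]-.47)<.13)&(abs(Q[:,1]-.18)<.13)
print('caddy wrist rim',m.sum(),cv2.minAreaRect((Q[m][:,:2]*1000).astype(np.float32)),Q[m].min(0),Q[m].max(0))
k=cams.calibration('top');im,D=cams.capture('top');P,ok=cloud(k,D);Q=P[ok]
m=(Q[:,2]>.052)&(Q[:,2]<.072)&(abs(Q[:,0]-.47)<.13)&(abs(Q[:,1]-.18)<.13)
plan([((.462,.172,.03),82)])
E
```

```text
9.4667 [0.4613 0.1711 0.1883] [-1.7984e+02  7.0000e-02  8.2050e+01]
caddy wrist rim 3887 ((465.1999206542969, 179.59178161621094), (168.8477020263672, 154.9456787109375), 82.02474212646484) [0.37860281 0.08607761 0.05502446] [0.55268029 0.27265531 0.06598166]
[[0.02, -0.0, 0.88], [0.02, -0.0, 0.88], [0.02, -0.01, 0.88], [0.02, -0.0, 0.88], [0.02, -0.01, 0.89], [0.02, -0.0, 0.88]] [[-0.0, 0.0, -0.01], [-0.0, 0.01, -0.01], [-0.0, 0.0, -0.01], [-0.01, 0.01, -0.01], [-0.0, 0.0, -0.01], [-0.01, 0.01, -0.01]] 6
end [0.462  0.1719 0.0301] [ 1.7999e+02 -1.0000e-02  8.1990e+01]
```

View pics/w4.png

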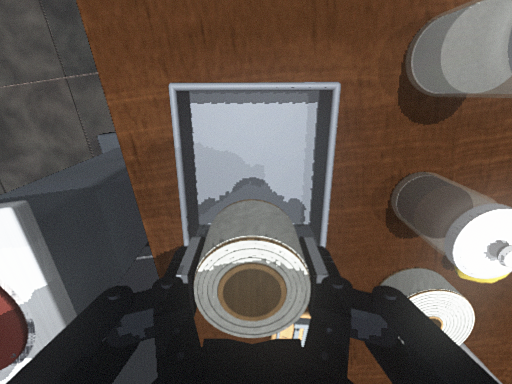

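The roll (252,285) is centred between the caddy's side walls (185 and 325) and within its length. I can lower it now.

Request:
servo_tool(delta_pos=[[0.05, 0.01, 0.88], [0.05, 0.01, 0.88], [0.05, 0.01, 0.88], [0.05, 0.01, 0.88], [0.05, 0, 0.88], [0, 0, 0.8], [0, 0, 0], [0, 0, 0]], dr=[[0, 0, 0], [0, 0, 0], [0, 0, 0], [0, 0, 0], [0, 0, 0], [0, 0, 0], [0, 0, 0], [0, 0, 0]], gripper=[1, 1, 1, 1, 1, 1, 1, 1])

```text
clock: 10.23
tool_pos: [0.4646, 0.1749, 0.0329]
eef_rot: [-3.139, 0.002, 1.425]
force: [0.4, -0.6, 0.4]
opening: 0.0523
finger_force: 31.8
```

Request:
servo_tool(delta_pos=[[0, 0, 0], [0, 0, 0], [0, 0, 0], [0, 0, 0], [0, 0, 0], [0, 0, 0]], dr=[[0, 0, 0], [0, 0, 0], [0, 0, 0], [0, 0, 0], [0, 0, 0], [0, 0, 0]], gripper=[-0.6, -0.6, -0.6, -0.6, -0.6, -0.6])

```text
clock: 10.73
tool_pos: [0.4652, 0.1771, 0.0341]
eef_rot: [3.141, -0.001, 1.428]
force: [-0.2, -0.5, -0.1]
opening: 0.0685
finger_force: 0.0
```

Request:
servo_tool(delta_pos=[[0, 0, -0.3], [0, 0, -0.9], [0, 0, -0.9], [0, 0, -0.9], [0, 0, -0.9], [0, 0, -0.9], [0, 0, -0.5], [0, 0, 0]], dr=[[0, 0, 0], [0, 0, 0], [0, 0, 0], [0, 0, 0], [0, 0, 0], [0, 0, 0], [0, 0, 0], [0, 0, 0]], gripper=[-0.6, -0.6, -0.6, -0.6, -0.6, -0.6, -0.6, -0.6])

```text
clock: 11.4
tool_pos: [0.4672, 0.1773, 0.1967]
eef_rot: [3.135, -0.004, 1.428]
force: [0.7, 0.6, 0.9]
opening: 0.0683
finger_force: 0.0
```

```bash
python3 look.py w5
python3 - <<'E'
from plan import *
f=np.load('w5.npz');k={a:f[a] for a in('mtx','distortion','R','t')}
P,ok=cloud(k,f['D']);Q=P[ok]
m=(Q[:,2]>.04)&(Q[:,2]<.058)&(abs(Q[:,0]-.463)<.06)&(abs(Q[:,1]-.178)<.06)
print('roll in caddy',m.sum(),Q[m].mean(0))
plan([((.50,0,.18),76.3),((.4926,-.1464,.14),76.3)])
E
```

```text
11.4 [0.4672 0.1773 0.1967] [179.61  -0.25  81.81]
roll in caddy 1630 [0.46773787 0.17773819 0.05143236]
[[-0.81, 0.28, 0.07], [-0.81, 0.29, 0.07], [-0.8, 0.3, 0.07], [-0.8, 0.32, 0.07], [-0.8, 0.33, 0.07], [-0.79, 0.33, 0.07], [-0.78, 0.35, 0.07], [-0.8, 0.15, 0.22]] [[0.01, -0.01, 0.2], [0.01, -0.01, 0.2], [0.01, -0.0, 0.2], [0.01, -0.0, 0.2], [0.0, -0.01, 0.19], [0.01, -0.0, 0.2], [0.0, -0.01, 0.19], [0.0, 0.0, 0.0]] 8
[[-0.8, 0.15, 0.22], [-0.8, 0.15, 0.22], [-0.8, 0.15, 0.22], [-0.8, 0.16, 0.23], [-0.8, 0.15, 0.22]] [[0.0, 0.0, 0.0], [0.0, 0.0, 0.0], [0.0, 0.0, 0.0], [0.0, 0.0, 0.0], [0.0, 0.0, 0.0]] 5
end [ 0.4925 -0.1462  0.14  ] [180.    0.   76.3]
```

Request:
servo_tool(delta_pos=[[-0.81, 0.28, 0.07], [-0.81, 0.29, 0.07], [-0.8, 0.3, 0.07], [-0.8, 0.32, 0.07], [-0.8, 0.33, 0.07], [-0.79, 0.33, 0.07], [-0.78, 0.35, 0.07], [-0.8, 0.15, 0.22]], dr=[[0.01, -0.01, 0.2], [0.01, -0.01, 0.2], [0.01, 0, 0.2], [0.01, 0, 0.2], [0, -0.01, 0.2], [0, 0, 0.2], [0, 0, 0.2], [0, 0, 0]], gripper=[-0.6, -0.6, -0.6, -0.6, -0.6, -0.6, -0.6, -0.6])

```text
clock: 12.12
tool_pos: [0.4984, -0.026, 0.1709]
eef_rot: [-3.14, 0.003, 1.33]
force: [0.3, 0.8, -0.1]
opening: 0.0683
finger_force: 0.0
```

Request:
servo_tool(delta_pos=[[-0.8, 0.15, 0.22], [-0.8, 0.15, 0.22], [-0.8, 0.15, 0.22], [-0.8, 0.15, 0.22], [-0.8, 0.15, 0.22], [0, 0, 0], [0, 0, 0]], dr=[[0, 0, 0], [0, 0, 0], [0, 0, 0], [0, 0, 0], [0, 0, 0], [0, 0, 0], [0, 0, 0]], gripper=[-0.6, -0.6, -0.6, -0.6, -0.6, -0.6, -0.6])

```text
clock: 12.7
tool_pos: [0.4893, -0.1479, 0.1375]
eef_rot: [-3.136, 0.003, 1.326]
force: [0.8, 0.4, -0.1]
opening: 0.0683
finger_force: 0.0
```

```bash
python3 look.py w6 clip_tip pointer_tip knob_grip; python3 fit.py w6;  python3 - <<'E'
from plan import *
plan([((.4927,-.1466,.043),76.3)],smax=.7)
f=np.load('w6.npz');cv2.imwrite('pics/w6c.png',cv2.resize(f['im'][60:320,130:390],None,fx=2.2,fy=2.2,interpolation=cv2.INTER_CUBIC))
E
```

```text
12.7 [ 0.4893 -0.1479  0.1375] [-1.7967e+02  1.7000e-01  7.6000e+01]
clip_tip [215.  141.5] 0.61 [ 0.4655 -0.1005  0.0131]
pointer_tip [218.7 183.5] 0.76 [ 0.4572 -0.1419  0.0121]
pointer_tip [256.1 272.9] 0.57 [ 0.4765 -0.2171  0.0632]
knob_grip [257.8 198.6] 0.78 [ 0.4964 -0.1413  0.0794]
knob (792, 'encl', 492.6, -145.9, 11.9, 'mean', array([ 493. , -144.6,   78.2]), 'bbc', array([ 492.7, -146. ,   74.6]))
spindle (544, 'encl', 465.7, -257.0, 10.8, 'mean', array([ 466.2, -253.8,   89.9]), 'bbc', array([ 465.6, -256.1,   87.8]))
roll (315, 'encl', 465.6, -256.6, 12.8, 'mean', array([ 467.1, -250.6,   71.9]), 'bbc', array([ 465.2, -254.9,   73. ]))
base 17236 ((491.6991271972656, -187.69007873535156), (382.86865234375, 147.5374298095703), 70.1215591430664) 0.01330186010837525
[[-0.01, 0.02, 0.64], [-0.01, 0.01, 0.64], [-0.01, 0.02, 0.63], [-0.01, 0.01, 0.64], [-0.0, 0.02, 0.63]] [[-0.01, 0.0, 0.0], [-0.01, 0.0, 0.0], [-0.01, 0.01, 0.01], [-0.01, 0.0, 0.0], [-0.01, 0.01, 0.01]] 5
end [ 0.4928 -0.1466  0.043 ] [180.    -0.    76.28]
```

View pics/w6c.png

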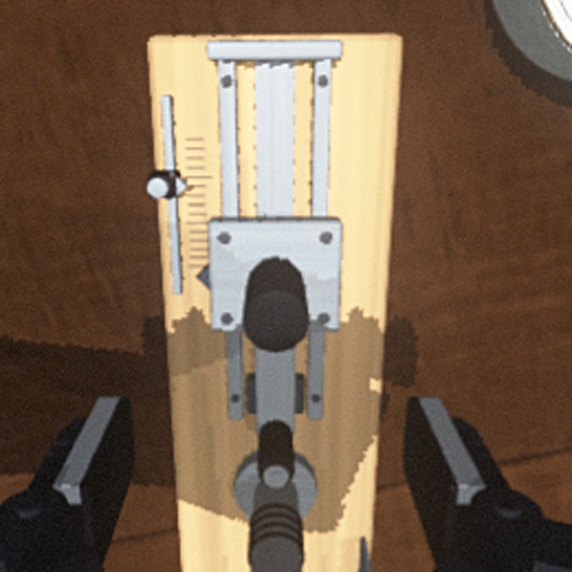

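The crop shows the knob at (275,300), the pointer tip at about (197,277) and the clip point at about (187,186) on the scale. The clip is drawn-side of the pointer by roughly 40 mm, and the spindle is empty.

Request:
servo_tool(delta_pos=[[-0.01, 0.02, 0.64], [-0.01, 0.01, 0.64], [-0.01, 0.02, 0.63], [-0.01, 0.01, 0.64], [0, 0.02, 0.63], [0, 0, 0], [0, 0, 0]], dr=[[-0.01, 0, 0], [-0.01, 0, 0], [-0.01, 0.01, 0.01], [-0.01, 0, 0], [-0.01, 0.01, 0.01], [0, 0, 0], [0, 0, 0]], gripper=[-0.6, -0.6, -0.6, -0.6, -0.6, -0.6, -0.6])

```text
clock: 13.48
tool_pos: [0.4925, -0.1473, 0.0429]
eef_rot: [-3.14, 0.0, 1.331]
force: [0.6, -0.3, 0.4]
opening: 0.0685
finger_force: 0.0
```

Run:
```python
from plan import *
print(state()['tool_pos'])
S=np.array([.4655,-.2573]);Kn=np.array([.4926,-.1463]);u=(Kn-S)/np.linalg.norm(Kn-S);print(np.linalg.norm(Kn-S),np.degrees(np.arctan2(*u[::-1])))
g=lambda t:(lambda f:{a:f[a] for a in('mtx','distortion','R','t')})(np.load(t+'.npz'))
for n,z in dict(clip=[('w1',(250,102.3)),('w6',(215,144.5))],ptr=[('w1',(254.3,134)),('w6',(219,186)),]).items():
    for t,uv in z:
        X=onz(g(t),uv,.029)[:2]-S;print(n,t,(X@u).round(4),(X@[-u[1],u[0]]).round(4))
    print(tri([(g(t),uv) for t,uv in z]))
```

```text
[ 0.49249451 -0.14726422  0.04289506]
0.1142602730611125 76.27996861923603
clip w1 0.1526 0.037
clip w6 0.1528 0.0352
(array([ 0.46597204, -0.10104402,  0.02181317]), [np.float64(0.0006029640582525593), np.float64(0.0006029640582525301)])
ptr w1 0.1138 0.032
ptr w6 0.1137 0.0333
(array([ 0.46117112, -0.13822233,  0.03279565]), [np.float64(0.00048726838714731633), np.float64(0.00048726838714736263)])
```

Request:
servo_tool(delta_pos=[[0, 0, 0], [0, 0, 0], [0, 0, 0], [0, 0, 0], [0, 0, 0], [0, 0, 0], [0, 0, 0], [0, 0, 0]], dr=[[0, 0, 0], [0, 0, 0], [0, 0, 0], [0, 0, 0], [0, 0, 0], [0, 0, 0], [0, 0, 0], [0, 0, 0]], gripper=[1, 1, 1, 1, 1, 1, 1, 1], grip_force=70)

```text
clock: 14.15
tool_pos: [0.4916, -0.1479, 0.0444]
eef_rot: [-3.141, -0.0, 1.329]
force: [-3.1, 0.6, 6.5]
opening: 0.0222
finger_force: 68.2
```

Request:
servo_tool(delta_pos=[[0, 0, 0], [0, 0, 0], [0, 0, 0], [0, 0, 0]], dr=[[0, 0, 0], [0, 0, 0], [0, 0, 0], [0, 0, 0]], gripper=[1, 1, 1, 1])

```text
clock: 14.48
tool_pos: [0.4916, -0.1479, 0.0444]
eef_rot: [-3.141, -0.0, 1.329]
force: [-2.2, 1.5, 7.0]
opening: 0.0227
finger_force: 68.2
```

Request:
servo_tool(delta_pos=[[0.1, 0, 0], [0.15, 0, 0], [0.2, 0, 0], [0.2, 0, 0], [0.2, 0, 0], [0.2, 0, 0], [0.1, 0, 0], [0.05, 0, 0]], dr=[[0, 0, 0], [0, 0, 0], [0, 0, 0], [0, 0, 0], [0, 0, 0], [0, 0, 0], [0, 0, 0], [0, 0, 0]], gripper=[1, 1, 1, 1, 1, 1, 1, 1])

```text
clock: 15.15
tool_pos: [0.4992, -0.117, 0.0444]
eef_rot: [-3.141, 0.006, 1.326]
force: [-6.6, -7.6, 4.8]
opening: 0.0225
finger_force: 68.3
```

Request:
servo_tool(delta_pos=[[0, 0, 0], [0, 0, 0], [0, 0, 0]], dr=[[0, 0, 0], [0, 0, 0], [0, 0, 0]], gripper=[1, 1, 1])

```text
clock: 15.4
tool_pos: [0.4991, -0.1174, 0.0444]
eef_rot: [-3.141, 0.006, 1.326]
force: [-4.2, -5.8, 5.7]
opening: 0.0223
finger_force: 68.3
```

```bash
python3 look.py w7 clip_tip pointer_tip knob_grip
python3 - <<'E'
from h import *
f=np.load('w7.npz');k={a:f[a] for a in('mtx','distortion','R','t')}
S=np.array([.4655,-.2573,0]);u=np.array([np.cos(np.radians(76.28)),np.sin(np.radians(76.28))])
X=[[*(S[:2]+.153*u+.036*np.array([-u[1],u[0]])),.029]];c=proj(k,X)[0];print('expect clip',c)
x0,y0=int(c[0])-45,max(int(c[1])-45,0);print(x0,y0)
cv2.imwrite('pics/w7c.png',cv2.resize(f['im'][y0:y0+90,x0:x0+100],None,fx=6,fy=6,interpolation=cv2.INTER_CUBIC))
E
```

```text
15.4 [ 0.4991 -0.1174  0.0444] [-179.99    0.32   75.97]
clip_tip [195.  220.3] 0.88 [ 0.463  -0.1056  0.0121]
pointer_tip [198.  230.5] 0.76 [ 0.4627 -0.1138  0.0128]
knob_grip [254.6 260.3] 0.7 [ 0.5046 -0.1046  0.0767]
expect clip [192.90603572 222.72515453]
147 177
```

View pics/w7c.png

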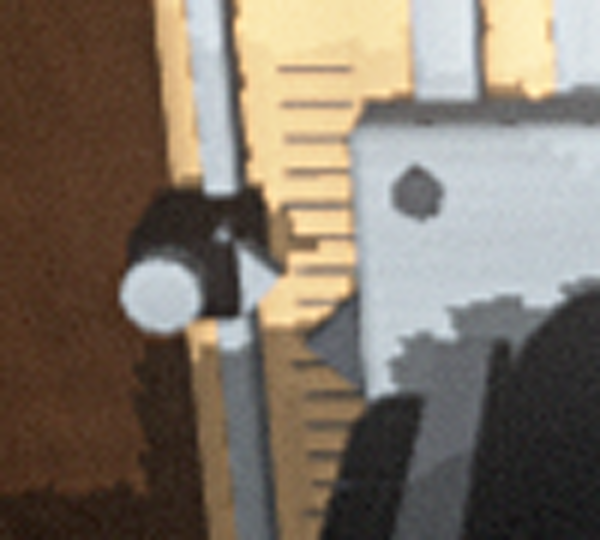

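The crop shows the clip's steel point at (282,270) and the pointer tip at (306,341), so the pointer is still short of the mark.

```bash
cat > gap.py <<'E'
import sys
from h import *
t,*v=sys.argv[1:];v=list(map(float,v))
f=np.load(t+'.npz');k={a:f[a] for a in('mtx','distortion','R','t')}
S=np.array([.4655,-.2573]);a=np.radians(76.28);u=np.array([np.cos(a),np.sin(a)])
r=[(onz(k,uv,.029)[:2]-S)@u for uv in (v[:2],v[2:])];print('clip,ptr,gap mm',np.round(np.array([*r,r[0]-r[1]])*1000,2), state()['tool_pos'].round(4))
E
python3 gap.py w7 194 222 198 233.8; python3 gap.py w7 195 220.3 198 230.5
```

```text
clip,ptr,gap mm [153.49 145.31   8.18] [ 0.499  -0.1175  0.0444]
clip,ptr,gap mm [154.64 147.62   7.03] [ 0.499  -0.1175  0.0444]
```

Request:
servo_tool(delta_pos=[[0.1, 0, 0], [0.1, 0, 0], [0.05, 0, 0], [0, 0, 0], [0, 0, 0], [0, 0, 0]], dr=[[0, 0, 0], [0, 0, 0], [0, 0, 0], [0, 0, 0], [0, 0, 0], [0, 0, 0]], gripper=[1, 1, 1, 1, 1, 1])

```text
clock: 16.1
tool_pos: [0.5007, -0.1107, 0.0444]
eef_rot: [-3.141, 0.006, 1.325]
force: [-5.3, -6.8, 6.2]
opening: 0.0225
finger_force: 68.4
```

```bash
python3 look.py w8 clip_tip pointer_tip
python3 - <<'E'
from h import *
f=np.load('w8.npz');k={a:f[a] for a in('mtx','distortion','R','t')}
S=np.array([.4655,-.2573]);a=np.radians(76.28);u=np.array([np.cos(a),np.sin(a)])
c=proj(k,[[*(S+.153*u+.034*np.array([-u[1],u[0]])),.029]])[0]
x0,y0=int(c[0])-30,int(c[1])-30;print(x0,y0)
# direction of dispenser y in pixels
p=proj(k,[[*(S+.153*u+w*np.array([-u[1],u[0]])),.029] for w in(.036,.032)]);print(p)
cv2.imwrite('pics/w8c.png',cv2.resize(f['im'][y0:y0+56,x0:x0+64],None,fx=10,fy=10,interpolation=cv2.INTER_CUBIC))
E
```

```text
16.1 [ 0.5007 -0.1107  0.0444] [-179.98    0.36   75.95]
clip_tip [197.8 235.1] 0.78 [ 0.4634 -0.11    0.0129]
pointer_tip [196.2 231.5] 0.8 [ 0.4629 -0.1072  0.0133]
166 202
[[193.74470068 232.80136642]
 [200.14484959 232.75933078]]
```

View pics/w8c.png

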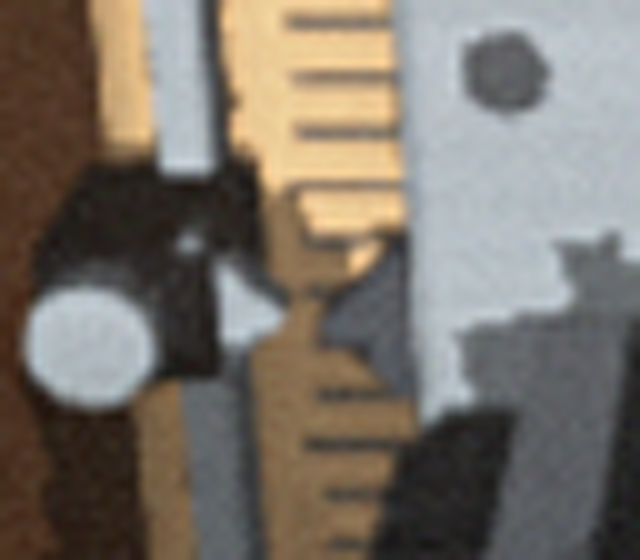

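The crop shows the two points tip to tip: clip at (288,315) and pointer at (320,319). The pointer is about 0.3 mm short, so I'll nudge it a little further.

Request:
servo_tool(delta_pos=[[0.015, 0, 0], [0, 0, 0], [0, 0, 0], [0, 0, 0], [0, 0, 0], [0, 0, 0], [0, 0, 0], [0, 0, 0]], dr=[[0, 0, 0], [0, 0, 0], [0, 0, 0], [0, 0, 0], [0, 0, 0], [0, 0, 0], [0, 0, 0], [0, 0, 0]], gripper=[1, 1, 1, 1, 1, 1, 1, 1])

```text
clock: 16.92
tool_pos: [0.5007, -0.1105, 0.0444]
eef_rot: [-3.141, 0.006, 1.325]
force: [-5.2, -7.1, 6.7]
opening: 0.0222
finger_force: 68.4
```

```bash
python3 look.py w9
python3 - <<'E'
from h import *
f=np.load('w9.npz');g=np.load('w8.npz')
A=cv2.resize(f['im'][202:258,166:230],None,fx=8,fy=8,interpolation=cv2.INTER_CUBIC)
T=cams.capture('top')[0][90:260,120:400]
cv2.imwrite('pics/w9c.png',np.vstack([np.hstack([A,np.zeros((448,48,3),np.uint8)])[:,:560],cv2.resize(T,None,fx=2,fy=2)])[:600] if 0 else np.hstack([A[:448],cv2.resize(T,(280,448))[:, :280]]))
E
```

```text
16.9167 [ 0.5007 -0.1105  0.0444] [-179.99    0.37   75.93]
```

View pics/w9c.png

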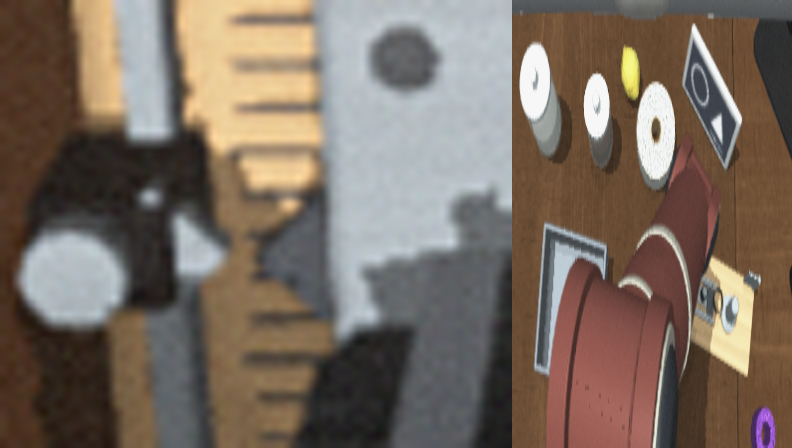

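The clip point (228,252) and the pointer tip (258,252) are level. The full roll and the jars are where they were.

```bash
python3 -c "
from rig import job
print(job.job_done())"
```

```text
the job is handed in; nothing more can be done
None
```

The spent roll is in the caddy, and the gripper still holds the follower's knob with the pointer level with the index clip; the job is handed in, about 17 s into the 51 s allowed.

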